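# Pin the camera case shut

### The job

Shut the lid of the small grey transit case, then push the lock pin right home, until its head meets a lug, through the two lugs of the lid and the eye plate that stands between them, from either side. Then flip the pin's sprung ring up and over to the other end of the pin and press it down until it has snapped past the pin's nose. Let go of everything, and do not shift the bottle, the battery or the jar.

Things in the scene. Friction and masses are not known exactly. Their poses are not given: they have to be found in the camera images.
- case: Fixed grey transit case, an open tray 140 mm (x) by 190 mm (y), rim 60 mm above the table. Origin: centre of its underside; x points to the back, where the lid is hinged, z up. Hinge line: parallel to y, 73 mm behind the origin, 60 mm up. A steel eye plate stands at the front, 12 mm thick (y), 24 mm wide (x), top 116 mm above the table.
- eye (a point): Centre of the 13 mm square hole through the case's eye plate, 52 mm in front of the case's centre, 102 mm above the table. Axes as the case: the hole runs along y.
- lid (a joint): Orange lid, 140 x 190 x 8 mm: angle in rad, 0 = shut, up to 1.6 open. Stiff hinge (0.22 N m), stays where left. Shut, its top is 34 mm below the eye's centre. A front notch goes round the eye plate; beside it stand two lugs with 13 mm square holes, from 10 to 20 mm either side of the eye's centre (y), 24 mm wide (x), up to 13 mm above it; shut, the three holes line up.
- lid_push (a point): Point on the lid's outer (upper) face, 105 mm from the hinge line and 75 mm to the +y side of the notch: a place to push the lid shut. z is the outward normal of that face, x points to the hinge, y along the hinge. A wall shelf hangs 0.68 m above the table where world x is over 0.65: keep the wrist clear.
- pin: Lock pin, 0.15 to 0.27 kg. Origin on its axis at the head's inner face; x along the shank to the nose, z up. Shank 10 mm square with a round nose of 5 mm radius, ending 50 mm from the origin. Head block 34 mm long behind the origin, 20 mm wide, from 10 mm below to 7 mm above the axis. It starts lying on the table, axis 10 mm up, red tab on top.
- pin_tab (a point): Grip point on the pin's upright red tab, 23 mm behind the head's inner face, 24 mm above the axis; axes as the pin. The tab is 10 mm thick (y), 22 mm long (x); its upper edge is 13 mm above this point, the head block's top 17 mm below it.
- pin_mid (a point): On the pin's axis, 20 mm from the head's inner face; axes as the pin. With the pin home (head against a lug) this point is at the eye's centre and 10 mm of nose shows beyond the far lug. Let go, the pin rocks up to 0.08 rad in its holes, so press the ring's tab some 15 mm below the eye's height to snap it over.
- ring (a joint): Wire ring, 46 mm wide, pivoted on the pin's axis 5 mm behind the head's inner face, turning up and over about y: rad, 0 = lying back behind the head, 1.57 up, 3.14 bar at the nose, 3.35 stop. Friction 0.02 N m holds it anywhere. The 6 mm cross bar, 56 mm from the pivot, is sprung and rides 2 mm out over the nose from 3.03 to 3.25 (about 10 N); past that it has snapped over and stays.
- ring_tab (a point): Centre of the yellow pull tab on the ring's cross bar, 70 mm from the ring's pivot: 24 mm long, 12 mm wide (y), 6 mm thick (z). With the ring lying back (0) its axes are those of the pin; they turn about y with the ring.
- bottle_c (a point): Centre of the white cleaner bottle with red cap, 52 mm across, 156 mm tall, standing; leave it alone.
- battery_c (a point): Centre of the orange and grey 9 V block battery, 18 x 27 x 48 mm, standing; leave it alone.
- jar_c (a point): Centre of the screw jar with yellow lid, 46 mm across, 56 mm tall, standing; leave it alone.

How it is judged:
On the way, in this order (a step that is already met when the one before it is completed fails the run):
1. the lid is shut (value of joint lid below 0.025 rad), for 0.2 s.
2. the pin is home through lugs and eye plate (value of joint lid below 0.03 rad and distance between pin_mid and eye below 0.007 m and angle between the x axis of pin_mid and the y axis of eye, either way round below 0.15 rad), for 0.2 s.
3. the ring has snapped over the pin's nose (all of step 2 and value of joint ring above 3.24 rad), for 0.2 s.
At the end, for the whole second after the job is handed in: The lid is shut (below 0.03 rad); the pin is through lugs and eye plate, its pin_mid point within 7 mm of the eye's centre and its axis within 0.15 rad of the hole's; the ring is past the nose (above 3.24 rad); all is at rest (all of step 3 and linear speed of pin below 0.02 m/s); the robot touches nothing.
It fails at once if a bystander (bottle, battery, jar) is shifted by more than 30 mm or knocked over (distance of any of bottle_c, battery_c, jar_c from where it was at the start of the episode above 0.03 m).
It also fails if it takes over 64 s, if anything falls off the work surface, if the arm or the gripper's body presses on something with over 40 N, if the wrist force passes 120 N, or if a joint passes its speed limit or range.

### The arm

A 7-joint arm with a two-finger parallel gripper is mounted at the origin on a cart in front of the work surface, level with it; the furniture and walls round the work are solid. World frame = base frame: x ahead of the robot, y to its left, z up, the work surface at z = 0. Lengths are in m, angles in rad, forces in N, time in s.
With the tool pointing down it reaches from about 0.4 to 0.85 m from the base axis. Payload 10.4 kg.
Tool frame: the origin (TCP) lies midway between the tips of the shut fingers; the grasp point (between the pads) lies 19 mm behind it; z points along the fingers, y is the line along which they close (so a half turn about z gives the same grasp; the last joint's range is limited). The gripper opens to 87 mm and grips with 3 to 60 N. Pads are 19 mm wide; open, the fingers measure 117 mm over their backs; the gripper's body (75 mm by 190 mm) begins 51 mm behind the grasp point.
Start: joints at [1.264, 0.332, -0.065, 1.46, 0.022, 1.35, -0.088], TCP at [0.175, -0.6, 0.223] pointing down, gripper open.
Joint ranges: [-2.6, 2.6], [-0.5, 2.12], [-1.47, 1.34], [0.16, 2.42], [-1.27, 4.41], [0.06, 2.06], [-2.6, 2.6]. Speed limits (rad/s): [2.22, 2.22, 2.79, 2.79, 3.14, 3.14, 3.14].

### API

Orientations are given as a unit quaternion [x, y, z, w].
In Python, from bench import r gives the robot as it stands.
- The arm moves only by the tool apply_moves, never from a script. Its argument "steps" is a list of rows, each a list of 7 numbers: the turn, a rotation vector about the tool's x, y, z in rad, then the shift along the tool's x, y, z in mm, then the opening, from -1 (shut) to 1 (fully open). In form: [[ax, ay, az, x, y, z, claw], ...]. A call has 1 to 20 rows; each row is the pose to reach, as a shift and turn from the pose commanded when the call began, along the tool's axes at that moment; what a row does not reach only later rows make up. A row lasts 1/12 s, in which the tool goes at most 41.7 mm and 7.16 degrees, less where a joint would pass 70% of its speed; a pose out of reach is approached as far as the arm can. A call with a gripper value outside its range is refused whole. The fingers move at their own pace and stop on an object; "force" is the grip in N (left out, the last holds). Time passes only in rows, so rows that repeat a pose let the fingers close. It gives the time, the measured TCP pose, the force, the opening and the grip force at its end, in the units of the state.
- r.read_state(): the state, without advancing time (a new reading comes with each control period).
- r.camera(name): name is "side" or "top" or "wrist"; returns a dict with "pixels" (480x640x3 uint8, red, green, blue), "z_map" (480x640 float32, m along the optical axis (not along the pixel's ray), 0 where there is no reading), "fovy" (degrees; the focal length in pixels is half the picture's height over the tangent of half this angle, whatever the lens; pixels are square), "cx", "cy" (the principal point, pixels), "k1" (the pictures are not rectified: a ray, as slopes to the right and down, at radius r is drawn at 1 + k1 r^2 times it, then the intrinsics apply), "position" and "orientation" of the camera in the world. Camera axes: x right, y down, z forward; pixel columns grow to the right and rows downward; lengths in m; the calibration is good to about 2 mm. A picture is of the moment at which its call begins.
- r.close_job(): hands the job in; it is judged then, once.
The state is a dict: "time": time; "joint_positions": joint angles; "joint_vel": joint speeds; "joint_torque": joint torques, N m; "ee_pos": TCP position; "eef_rot": TCP orientation; "ft_force": force on the tool from outside, world axes, zero at the start; "torque": the same for the moment, N m; "width": finger opening in m; "grip_force": force on a finger pad.
Only numpy, scipy, OpenCV 4.12 (cv2) and the standard library are available. Lean on these libraries where they do the work, as an engineer would, in place of code of your own. Each camera call takes 0.05 s, during which the arm holds its last target. There are 200 camera calls.

## Working session

There is one attempt and no reset: what is moved stays moved. The work goes in short steps, Python scripts to look and compute and a tool call to move; the robot and the scene stay as the last step left them, time stands still between calls to the robot, and variables do not carry over. Pictures are saved under pics/ and viewed, at most 10 in all, crops included, and the job is handed in when it is done.

Besides the shell and the picture viewer there is one more tool, called after "Request:" in YAML: its name, and indented under it one key for each argument. apply_moves: Moves the arm, as the interface text tells. Its arguments: {"type":"object","properties":{"steps":{"type":"array","items":{"type":"array","items":{"type":"number"}}},"force":{"type":"number"}},"required":["steps"]}

```bash
ls; mkdir -p pics; cat > h.py <<'E'
import numpy as np,cv2
from scipy.spatial.transform import Rotation as R
from bench import r
def cam(n):
    c=r.camera(n); np.savez('pics/last_%s.npz'%n,**{k:np.array(v) for k,v in c.items()}); return c
def cloud(c):
    f=240/np.tan(np.radians(c['fovy'])/2)
    K=np.array([[f,0,c['cx']],[0,f,c['cy']],[0,0,1.]])
    u,v=np.meshgrid(np.arange(640.),np.arange(480.))
    p=cv2.undistortPoints(np.stack([u,v],-1).reshape(-1,1,2),K,np.array([float(c['k1']),0,0,0,0])).reshape(480,640,2)
    z=np.asarray(c['z_map'])
    P=np.dstack([p[...,0]*z,p[...,1]*z,z])
    P=P@R.from_quat(c['orientation']).as_matrix().T+np.array(c['position'])
    P[z==0]=np.nan
    return P
E
python3 - <<'E'
from h import *
s=r.read_state();print(s)
for n in('side','top'):
    c=cam(n);print(n,c['position'],c['orientation'],c['fovy'],c['k1'])
    cv2.imwrite(f'pics/{n}0.png',c['pixels'][...,::-1])
E
```

```text
pics
{'time': 0.0, 'joint_positions': array([ 1.26438749,  0.33289318, -0.0646769 ,  1.46094439,  0.02161435,
        1.34988214, -0.08852708]), 'joint_vel': array([-0.00022861,  0.00049599, -0.0002909 , -0.00049409,  0.00133995,
       -0.00126599,  0.000575  ]), 'joint_torque': array([ 2.69269049e-04, -6.23251319e+01,  2.46579439e-02, -3.89898956e+01,
       -6.13827026e-02,  3.97079741e-02,  1.90434193e-04]), 'ee_pos': array([ 0.17487801, -0.59963614,  0.22173911]), 'eef_rot': array([ 9.89949946e-01,  1.41416380e-01, -1.44060585e-04, -7.00997377e-04]), 'ft_force': array([ 0.85829376, -0.63297474,  0.55233911]), 'torque': array([ 0.03082131, -0.01519075,  0.01841829]), 'grip_force': 0.0, 'width': 0.0870798313417099}
side [0.3431189  0.6367417  0.74693307] [-0.08680685  0.90342023 -0.41821162  0.03735636] 51.083817205451695 -0.04221574800408849
top [ 0.3036948  -0.10232007  0.93453535] [-0.67293554  0.73166226 -0.07847389  0.07529903] 50.922426736959366 0.04536972393344091
```

View pics/top0.png

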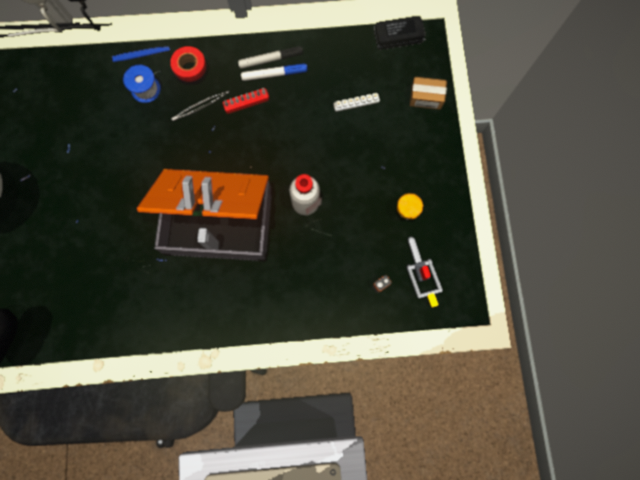

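View pics/side0.png

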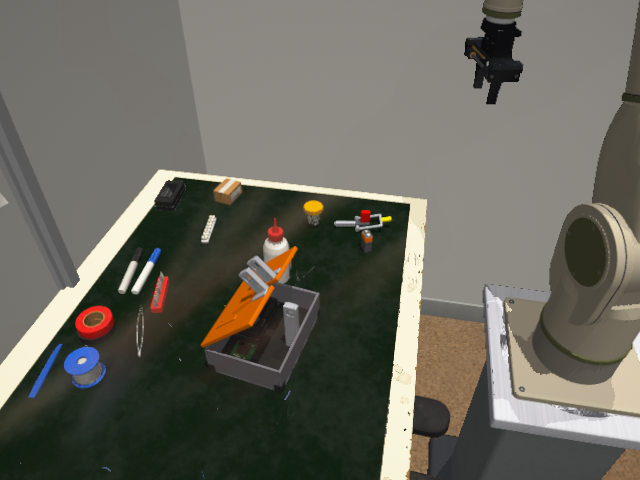

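The top view shows the case around (213,225) with its lid half open. The pin is at (425,270), nose towards +x, with the red tab at (426,271), yellow tab at (433,299) and nose at (412,240). The bottle is at (305,195), the jar at (410,206) and the battery at (382,283).

```bash
cat >> h.py <<'E'
def load(n): return dict(np.load('pics/last_%s.npz'%n))
def hsv(c): return cv2.cvtColor(c['pixels'],cv2.COLOR_RGB2HSV)
def blob(c,P,hlo,hhi,box,smin=150,vmin=60):
    H=hsv(c);m=(H[...,0]>=hlo)&(H[...,0]<=hhi)&(H[...,1]>smin)&(H[...,2]>vmin)
    x0,y0,x1,y1=box;b=np.zeros_like(m);b[y0:y1,x0:x1]=1
    m&=b&np.isfinite(P[...,0]);return P[m]
E
python3 - <<'E'
from h import *
np.set_printoptions(precision=4,suppress=True)
def pr(n,Q): print(n,len(Q),'med',np.median(Q,0),'min',np.percentile(Q,3,axis=0),'max',np.percentile(Q,97,axis=0))
t=load('top');P=cloud(t)
pr('red',blob(t,P,0,4,(410,255,440,285)));pr('yel',blob(t,P,22,35,(420,285,445,310)))
pr('jar',blob(t,P,18,30,(390,190,430,225)))
pr('bottle',P[175:215,290:320].reshape(-1,3)); pr('bat',P[276:291,374:391].reshape(-1,3))
# pin shank: points above table in the area
A=P[232:270,400:425].reshape(-1,3);A=A[(A[:,2]>.009)&(A[:,2]<.03)];pr('shank',A)
c=A.mean(0);print(np.linalg.svd(A[:,:2]-c[:2])[2][0]) 
T=P[330:335,200:300].reshape(-1,3);pr('table',P[290:310,150:350].reshape(-1,3))
for n,box in(('top',(130,160,275,222)),('side',(195,240,305,350))):
    c=load(n);P=cloud(c);Q=blob(c,P,5,14,box,180,80)
    Q=Q[Q[:,2]>.06]
    m=np.median(Q,0)
    for _ in range(4):
        w=np.linalg.svd(Q-Q.mean(0),full_matrices=False)[2][2];d=(Q-Q.mean(0))@w;Q=Q[abs(d)<max(.002,2*d.std())]
    w*=np.sign(w[2]);pr('lid '+n,Q);print(w,Q.mean(0),'yaw',np.degrees(np.arctan2(w[1],w[0])),'ang',np.arccos(w[2]),d.std())
    # tray rim pts
    G=P.reshape(-1,3);G=G[(abs(G[:,2]-.060)<.004)]
    G=G[(G[:,0]>.2)&(G[:,0]<.7)&(G[:,1]>-.1)&(G[:,1]<.3)]
    pr('rim '+n,G)
    print(cv2.minAreaRect((G[:,:2]*1000).astype(np.float32)))
E
```

```text
red 115 med [ 0.4221 -0.2957  0.0432] min [ 0.4121 -0.3131  0.0009] max [ 0.4329 -0.2909  0.0478]
yel 122 med [ 0.373  -0.3066  0.0242] min [ 0.3623 -0.3199  0.0002] max [ 0.3838 -0.2999  0.0276]
jar 575 med [ 0.544  -0.2815  0.0544] min [ 0.523  -0.3118  0.    ] max [ 0.5801 -0.2616  0.0575]
bottle 1200 med [nan nan nan] min [nan nan nan] max [nan nan nan]
bat 255 med [nan nan nan] min [nan nan nan] max [nan nan nan]
shank 233 med [ 0.4552 -0.2879  0.0141] min [ 0.4339 -0.2994  0.0098] max [ 0.49   -0.2743  0.0176]
[-0.9978 -0.0666]
table 4000 med [nan nan nan] min [nan nan nan] max [nan nan nan]
lid top 3484 med [0.5775 0.054  0.1197] min [ 0.526  -0.0194  0.0707] max [0.6331 0.1606 0.1627]
[ 0.6813 -0.103   0.7247] [0.5786 0.0673 0.1181] yaw -8.59945717738688 ang 0.7601442176643237 0.0008186616852444005
rim top 628 med [0.5003 0.0518 0.0588] min [ 0.4775 -0.0766  0.0564] max [0.5949 0.1739 0.0624]
((554.3421630859375, 35.82190704345703), (267.52093505859375, 147.993896484375), 81.50591278076172)
lid side 1620 med [0.5875 0.1131 0.1193] min [ 0.5315 -0.0024  0.0744] max [0.6345 0.166  0.1634]
[ 0.6871 -0.0943  0.7204] [0.5862 0.1013 0.1191] yaw -7.816932330322044 ang 0.766377432713291 0.0006275980900400092
rim side 772 med [0.5129 0.1236 0.0596] min [ 0.4808 -0.0172  0.0564] max [0.6336 0.1768 0.0623]
((555.1276245117188, 48.47846221923828), (247.8998260498047, 141.60499572753906), 81.98902130126953)
```

```bash
python3 - <<'E'
from h import *
np.set_printoptions(precision=4,suppress=True)
ps=np.radians(-8.2);B=np.array([[np.cos(ps),np.sin(ps)],[-np.sin(ps),np.cos(ps)]])
for n,box in(('top',(185,222,225,252)),('side',(270,290,310,350))):
    c=load(n);P=cloud(c);x0,y0,x1,y1=box;Q=P[y0:y1,x0:x1].reshape(-1,3);Q=Q[np.isfinite(Q[:,0])]
    H=hsv(c)
    T=Q[(abs(Q[:,2]-.116)<.003)];q=T[:,:2]@B.T
    print(n,len(T),'eyetop case xy min/max',np.percentile(q,[5,50,95],axis=0).tolist(),np.median(T,0))
    Z=P.reshape(-1,3);Z=Z[np.isfinite(Z[:,0])]
    G=Z[abs(Z[:,2]-.06)<.002];g=G[:,:2]@B.T
    k=(g[:,0]>.45)&(g[:,0]<.65)&(g[:,1]>0)&(g[:,1]<.3);g=g[k];print(' rim',np.percentile(g,[1,99],axis=0).tolist())
    for nm,bx,h in(('bottlecap',(.5,.64,-.14,-.05),.1),('bat',(.36,.45,-.27,-.2),.03)):
        k=(Z[:,2]>h)&(Z[:,0]>bx[0])&(Z[:,0]<bx[1])&(Z[:,1]>bx[2])&(Z[:,1]<bx[3]);z=Z[k]
        if len(z):print(nm,len(z),np.percentile(z,[3,50,97],axis=0).tolist())
t=load('top');P=cloud(t)
A=P[235:312,400:445].reshape(-1,3);A=A[(A[:,2]>.011)&(A[:,2]<.06)]
A=A[np.isfinite(A[:,0])]
print(cv2.minAreaRect((A[:,:2]*1000).astype(np.float32)))
for lo in np.arange(.35,.5,.01):
    a=A[(A[:,0]>lo)&(A[:,0]<lo+.01)]
    if len(a):print(round(lo,3),len(a),np.percentile(a[:,1],[5,50,95]),np.median(a[:,2]))
im=t['pixels'][225:315,380:450];cv2.imwrite('pics/pin.png',cv2.resize(im,None,fx=6,fy=6,interpolation=2)[...,::-1])
E
```

```text
top 98 eyetop case xy min/max [[0.4768110679367589, 0.14881409564000933], [0.4875494156853941, 0.15385975700902121], [0.4980871073701449, 0.15915096653236616]] [0.5043 0.0831 0.1146]
 rim [[0.4701423011919974, 0.05763684135752496], [0.5982006329588886, 0.247333488919293]]
bottlecap 327 [[0.5641856902861917, -0.10750089610173111, 0.10040563855725144], [0.5743866146408159, -0.09409155357353582, 0.12468320084353945], [0.590668993857619, -0.07927964764863996, 0.14193385907306091]]
bat 161 [[0.39771765320334695, -0.23030410813081573, 0.03601989106196861], [0.4081303939618994, -0.2175651021152768, 0.04450353857854383], [0.4191558357092091, -0.20514257439507697, 0.048684720365421416]]
side 91 eyetop case xy min/max [[0.4789214703944216, 0.14853393427454864], [0.48959824616819947, 0.15528674779178914], [0.5002221229828177, 0.16059141480411093]] [0.5069 0.0842 0.116 ]
 rim [[0.47207456459751923, 0.05865767968509791], [0.6093086123157522, 0.2502486759077941]]
bottlecap 335 [[0.5665149837074314, -0.10069738997268923, 0.10050224569711128], [0.5794115092128651, -0.0849148555567808, 0.120587270316
[... 446 characters left out ...]
-0.3114 -0.3055 -0.2999] 0.024982243692437234
0.38 92 [-0.3176 -0.3003 -0.2823] 0.022287769493558485
0.39 46 [-0.3246 -0.318  -0.2793] 0.0208181613942367
0.4 34 [-0.3224 -0.2999 -0.2776] 0.017921225298881294
0.41 102 [-0.3188 -0.2942 -0.2774] 0.01794055042014958
0.42 96 [-0.3175 -0.2924 -0.2763] 0.020101228512130087
0.43 85 [-0.3156 -0.2906 -0.2733] 0.014693925187631796
0.44 65 [-0.3133 -0.2964 -0.2849] 0.01418259118120424
0.45 28 [-0.2956 -0.2907 -0.2862] 0.014768849604969325
0.46 28 [-0.2931 -0.2883 -0.2842] 0.014134510230754904
0.47 29 [-0.2911 -0.287  -0.2825] 0.014066130211628725
0.48 28 [-0.2893 -0.285  -0.2802] 0.013871095343342132
0.49 7 [-0.2874 -0.2841 -0.2812] 0.011923692504708705
```

View pics/pin.png

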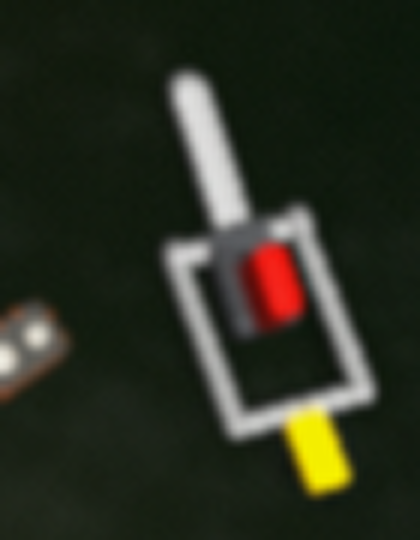

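The crop shows the pin's nose at (188,80), the red tab at (275,285) and the yellow tab at (320,450), so the pin's yaw is about 10.7° and its tab is near (0.420,-0.297). The eye is near (0.506,0.083). I'll shut the lid first.

```bash
cat >> h.py <<'E'
def rel(*T):
    """T: (x,y,z,yaw_deg of tool x) in m; tool pointing down. prints rows from current pose"""
    s=r.read_state();p=s['ee_pos'];q=R.from_quat(s['eef_rot']);m=q.as_matrix()
    print('at',np.round(p,4),'yaw',round(float(np.degrees(np.arctan2(m[1,0],m[0,0]))),2),'f',np.round(s['ft_force'],1),'w',round(float(s['width']),4),'g',round(float(s['grip_force']),1),'t',round(float(s['time']),2))
    for t in T:
        a=np.radians(t[3]);G=np.array([[np.cos(a),np.sin(a),0],[np.sin(a),-np.cos(a),0],[0,0,-1]])
        print(t,np.round((q.inv()*R.from_matrix(G)).as_rotvec(),3),np.round(m.T@(np.array(t[:3])-p)*1000,1))
def rel_case(*T):
    """T: offsets (case x, case y from eye in mm, z abs mm, yaw)"""
    a=np.radians(CY);ex=np.array([np.cos(a),np.sin(a)]);ey=np.array([-ex[1],ex[0]])
    rel(*[(*np.round(EYE+t[0]/1e3*ex+t[1]/1e3*ey,4),t[2]/1e3,t[3]) for t in T])
CY=-8.2;EYE=np.array([.5057,.0832])
E
python3 -c "
from h import *
rel((.40,-.33,.222,16.26),(.566,.150,.21,16.26),(.541,.154,.067,16.26))"
```

```text
at [ 0.1749 -0.5997  0.2218] yaw 16.26 f [ 0.1  0.7 -0.6] w 0.0867 g 0.0 t 0.1
(0.4, -0.33, 0.222, 16.26) [-0.001  0.     0.   ] [ 2.916e+02 -1.958e+02  1.000e-01]
(0.566, 0.15, 0.21, 16.26) [-0.001  0.     0.   ] [ 585.4 -610.1   12.6]
(0.541, 0.154, 0.067, 16.26) [-0.001  0.     0.   ] [ 562.5 -620.8  155.6]
```

Request:
apply_moves:
  steps:
    - [0,0,0,292,-196,-15,-1]
    - [0,0,0,292,-196,-15,-1]
    - [0,0,0,292,-196,-15,-1]
    - [0,0,0,292,-196,-15,-1]
    - [0,0,0,292,-196,-15,-1]
    - [0,0,0,292,-196,-15,-1]
    - [0,0,0,292,-196,-15,-1]
    - [0,0,0,292,-196,-15,-1]
    - [0,0,0,585,-610,0,-1]
    - [0,0,0,585,-610,0,-1]
    - [0,0,0,585,-610,0,-1]
    - [0,0,0,585,-610,0,-1]
    - [0,0,0,585,-610,0,-1]
    - [0,0,0,585,-610,0,-1]
    - [0,0,0,585,-610,0,-1]
    - [0,0,0,585,-610,0,-1]
    - [0,0,0,585,-610,0,-1]
    - [0,0,0,585,-610,0,-1]
    - [0,0,0,585,-610,0,-1]
    - [0,0,0,585,-610,0,-1]

```text
time: 1.77
ee_pos: [0.5577, 0.1277, 0.223]
eef_rot: [0.99, 0.141, -0.0, 0.0]
ft_force: [0.2, -1.4, 0.2]
width: 0.0004
grip_force: 0.0
```

```bash
python3 -c "
from h import *
rel((.566,.150,.16,16.26),(.541,.154,.08,16.26),(.541,.154,.066,16.26))"
```

```text
at [0.5577 0.1277 0.223 ] yaw 16.22 f [ 0.2 -1.4  0.2] w 0.0004 g 0.0 t 1.77
(0.566, 0.15, 0.16, 16.26) [ 0.     0.    -0.001] [ 14.2 -19.1  63. ]
(0.541, 0.154, 0.08, 16.26) [ 0.     0.    -0.001] [ -8.7 -29.9 143. ]
(0.541, 0.154, 0.066, 16.26) [ 0.     0.    -0.001] [ -8.7 -29.9 157. ]
```

Request:
apply_moves:
  steps:
    - [0,0,0,10,-16,35,-1]
    - [0,0,0,14,-19,65,-1]
    - [0,0,0,9,-22,80,-1]
    - [0,0,0,4,-24,100,-1]
    - [0,0,0,-2,-27,120,-1]
    - [0,0,0,-6,-28,135,-1]
    - [0,0,0,-9,-29,145,-1]
    - [0,0,0,-9,-29,152,-1]
    - [0,0,0,-9,-29,156,-1]
    - [0,0,0,-9,-29,158,-1]
    - [0,0,0,-9,-29,158,-1]

```text
time: 2.68
ee_pos: [0.5402, 0.1512, 0.0681]
eef_rot: [0.99, 0.141, -0.001, 0.001]
ft_force: [-19.0, -5.5, 33.0]
width: 0.0005
grip_force: 16.6
```

```bash
python3 - <<'E'
from h import *
rel((.541,.154,.2,16))
P=cloud(cam('side'));Z=P.reshape(-1,3);Z=Z[np.isfinite(Z[:,0])]
a=np.radians(CY);ex=np.array([np.cos(a),np.sin(a)]);ey=np.array([-ex[1],ex[0]])
d=Z[:,:2]-EYE;X=d@ex;Y=d@ey
for lo in np.arange(-.02,.14,.02):
    k=(X>lo)&(X<lo+.02)&(Y>.0)&(Y<.05)&(Z[:,2]>.05)&(Z[:,2]<.09); print(round(lo,2),k.sum(),np.median(Z[k,2]) if k.any() else 0)
E
```

```text
at [0.5402 0.1512 0.0681] yaw 16.26 f [-19.   -5.5  33. ] w 0.0005 g 16.6 t 2.68
(0.541, 0.154, 0.2, 16) [0.002 0.002 0.004] [   1.3   -2.2 -131.9]
-0.02 319 0.06870584803926172
0.0 96 0.07187218005956147
0.02 0 0
0.04 0 0
0.06 0 0
0.08 15 0.06789713256958352
0.1 166 0.06853185550845398
0.12 45 0.06752780846303896
```

Lid is shut (flat at 68 mm). Going to the pin.

Request:
apply_moves:
  steps:
    - [0,0,0,0,0,-40,-1]
    - [0,0,0,0,0,-80,-1]
    - [0,0,0,0,0,-120,-1]
    - [0,0,0,0,0,-155,-1]
    - [0,0,0.1,-230,390,-150,-0.3]
    - [0,0,0.1,-230,390,-150,-0.3]
    - [0,0,0.1,-230,390,-150,-0.3]
    - [0,0,0.1,-230,390,-150,-0.3]
    - [0,0,0.1,-230,390,-150,-0.3]
    - [0,0,0.1,-230,390,-150,-0.3]
    - [0,0,0.1,-230,390,-150,-0.3]
    - [0,0,0.1,-230,390,-150,-0.3]
    - [0,0,0.1,-230,390,-150,-0.3]
    - [0,0,0.1,-230,390,-130,-0.3]
    - [0,0,0.1,-230,390,-100,-0.3]
    - [0,0,0.1,-230,390,-80,-0.3]
    - [0,0,0.1,-230,390,-80,-0.3]

```text
time: 4.15
ee_pos: [0.4253, -0.2894, 0.1405]
eef_rot: [0.996, 0.089, -0.003, -0.002]
ft_force: [-1.2, 0.6, -0.6]
width: 0.0308
grip_force: 0.0
```

```bash
python3 - <<'E'
from h import *
np.set_printoptions(precision=4,suppress=True)
rel((.4204,-.2973,.06,10.7),(.4204,-.2973,.021,10.7))
c=cam('wrist');cv2.imwrite('pics/w1.png',c['pixels'][...,::-1]);P=cloud(c)
Q=blob(c,P,0,5,(0,0,640,480));Q=Q[Q[:,2]>.043];print('red',len(Q),Q.mean(0),Q.min(0),Q.max(0),cv2.minAreaRect((Q[:,:2]*1000).astype(np.float32)))
Q=blob(c,P,22,35,(0,0,640,480));print('yel',len(Q),np.median(Q,0),cv2.minAreaRect((Q[:,:2]*1000).astype(np.float32)))
Z=P.reshape(-1,3);Z=Z[np.isfinite(Z[:,0])];Z=Z[(abs(Z[:,2]-.0145)<.002)&(Z[:,0]>.45)&(Z[:,0]<.5)&(abs(Z[:,1]+.288)<.02)]
print('shank',len(Z));k=np.polyfit(Z[:,0],Z[:,1],1);print(k,np.degrees(np.arctan(k[0])),'x max',Z[:,0].max())
# lugs from top
P=cloud(cam('top'));Z=P.reshape(-1,3);Z=Z[np.isfinite(Z[:,0])]
a=np.radians(CY);B=np.array([[np.cos(a),np.sin(a)],[-np.sin(a),np.cos(a)]])
q=(Z[:,:2]-EYE)@B.T;k=(abs(Z[:,2]-.1155)<.003)&(abs(q)<.05).all(1);q=q[k]*1000
print(len(q),np.percentile(q,[2,50,98],axis=0),cv2.minAreaRect(q.astype(np.float32)))
E
```

```text
at [ 0.4253 -0.2894  0.1405] yaw 10.24 f [-1.2  0.6 -0.6] w 0.0308 g 0.0 t 4.15
(0.4204, -0.2973, 0.06, 10.7) [-0.004  0.005 -0.008] [-5.8  7.3 80.5]
(0.4204, -0.2973, 0.021, 10.7) [-0.004  0.005 -0.008] [ -5.5   7.5 119.5]
red 434 [ 0.4237 -0.2956  0.0461] [ 0.4123 -0.3019  0.043 ] [ 0.4339 -0.2897  0.0483] ((423.34405517578125, -295.5439453125), (21.503124237060547, 9.33061408996582), 10.824265480041504)
yel 5633 [ 0.542  -0.2814  0.0556] ((459.90130615234375, -291.38372802734375), (80.04132843017578, 220.2989044189453), 87.89352416992188)
shank 884
[ 0.1918 -0.3771] 10.859110701820955 x max 0.49436904758373484
240 [[-11.8804 -20.2081]
 [ -0.9603  -0.5624]
 [ 10.8335  18.2771]] ((-0.5060968399047852, -0.9846305847167969), (39.93674087524414, 24.137176513671875), 89.38329315185547)
```

View pics/w1.png

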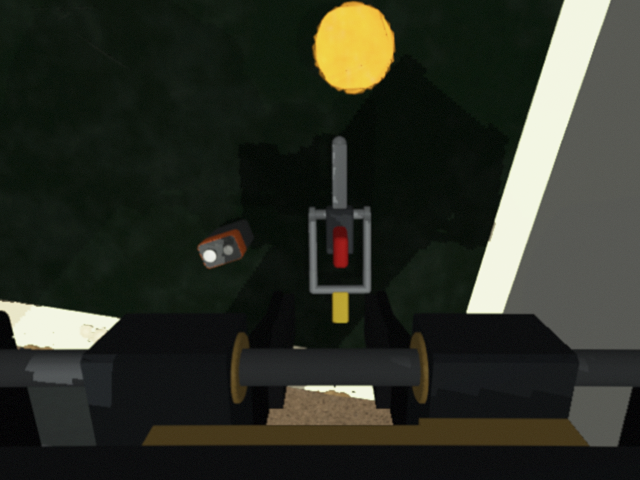

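The wrist view shows the pin straight ahead, red tab at (341,250) and ring round it at x 310-370. The grasp point works out at (0.423,-0.2957), yaw 10.85°.

Request:
apply_moves:
  steps:
    - [-0.004,0.005,-0.01,-2.7,6.4,35,-0.3]
    - [-0.004,0.005,-0.01,-2.7,6.4,70,-0.3]
    - [-0.004,0.005,-0.01,-2.7,6.4,100,-0.3]
    - [-0.004,0.005,-0.01,-2.7,6.4,113,-0.3]
    - [-0.004,0.005,-0.01,-2.7,6.4,118.5,-0.3]
    - [-0.004,0.005,-0.01,-2.7,6.4,118.5,-0.3]
    - [-0.004,0.005,-0.01,-2.7,6.4,118.5,-1]
    - [-0.004,0.005,-0.01,-2.7,6.4,118.5,-1]
    - [-0.004,0.005,-0.01,-2.7,6.4,118.5,-1]
    - [-0.004,0.005,-0.01,-2.7,6.4,118.5,-1]
  force: 40

```text
time: 5.08
ee_pos: [0.4283, -0.2946, 0.0279]
eef_rot: [0.995, 0.097, 0.003, 0.002]
ft_force: [0.5, -1.7, 0.7]
width: 0.0116
grip_force: 0.6
```

Request:
apply_moves:
  steps:
    - [0,0,0,0,0,0,-0.5]
    - [0,0,0,0,0,0,-0.4]
    - [0,0,0,-5,0,3,-0.3]
    - [0,0,0,-5,0,6,-0.3]
    - [0,0,0,-5,0,6,-0.3]

```text
time: 5.5
ee_pos: [0.4218, -0.2952, 0.0199]
eef_rot: [0.995, 0.096, 0.002, 0.001]
ft_force: [-0.2, 0.4, -0.4]
width: 0.0291
grip_force: 0.0
```

```bash
python3 - <<'E'
from h import *
rel((.423,-.2957,.0215,10.85))
print(r.read_state()['eef_rot'])
E
```

```text
at [ 0.4218 -0.2952  0.0199] yaw 11.07 f [-0.2  0.4 -0.4] w 0.0291 g 0.0 t 5.5
(0.423, -0.2957, 0.0215, 10.85) [ 0.003 -0.004  0.004] [ 1.1  0.7 -1.6]
[0.99533681 0.09642607 0.00214004 0.0014365 ]
```

Position is good. Closing on the tab, then lifting.

Request:
apply_moves:
  steps:
    - [0.003,-0.004,0.004,1,0.7,-1.5,-1]
    - [0.003,-0.004,0.004,1,0.7,-1.5,-1]
    - [0.003,-0.004,0.004,1,0.7,-1.5,-1]
    - [0.003,-0.004,0.004,1,0.7,-1.5,-1]
    - [0.003,-0.004,0.004,1,0.7,-1.5,-1]
    - [0.003,-0.004,0.004,1,0.7,-1.5,-1]
    - [0.003,-0.004,0.004,1,0.7,-10,-1]
    - [0.003,-0.004,0.004,1,0.7,-40,-1]
    - [0.003,-0.004,0.004,1,0.7,-80,-1]
    - [0.003,-0.004,0.004,1,0.7,-120,-1]
    - [0.003,-0.004,0.004,1,0.7,-150,-1]
    - [0.003,-0.004,0.004,1,0.7,-150,-1]
  force: 45

```text
time: 6.5
ee_pos: [0.4257, -0.2967, 0.1778]
eef_rot: [0.995, 0.095, 0.004, 0.004]
ft_force: [1.2, -1.0, -2.6]
width: 0.0099
grip_force: 45.0
```

```bash
python3 - <<'E'
from h import *
EYE[:]=[.5057,.0832]
rel_case((0,-110,180,81.8),(0,-110,113,81.8))
E
```

```text
at [ 0.4257 -0.2967  0.1778] yaw 10.89 f [ 1.2 -1.  -2.6] w 0.0099 g 45.0 t 6.5
(np.float64(0.49), np.float64(-0.0257), 0.18, 81.8) [ 0.012 -0.002 -1.238] [ 114.3 -253.9   -3.4]
(np.float64(0.49), np.float64(-0.0257), 0.113, 81.8) [ 0.012 -0.002 -1.238] [ 113.8 -254.5   63.6]
```

Request:
apply_moves:
  steps:
    - [0,0,-1.238,114,-254,-15,-1]
    - [0.012,0,-1.238,114,-254,-15,-1]
    - [0.012,0,-1.238,114,-254,-15,-1]
    - [0.012,0,-1.238,114,-254,-15,-1]
    - [0.012,0,-1.238,114,-254,-15,-1]
    - [0.012,0,-1.238,114,-254,-15,-1]
    - [0.012,0,-1.238,114,-254,-15,-1]
    - [0.012,0,-1.238,114,-254,-15,-1]
    - [0.012,0,-1.238,114,-254,-15,-1]
    - [0.012,0,-1.238,114,-254,-15,-1]
    - [0.012,0,-1.238,114,-254,-15,-1]
    - [0.012,0,-1.238,114,-254,0,-1]
    - [0.012,0,-1.238,114,-254,20,-1]
    - [0.012,0,-1.238,114,-254,40,-1]
    - [0.012,0,-1.238,114,-254,64,-1]
    - [0.012,0,-1.238,114,-254,64,-1]

```text
time: 7.83
ee_pos: [0.4841, -0.0246, 0.1027]
eef_rot: [0.757, 0.653, -0.003, -0.007]
ft_force: [-1.0, -0.0, -2.9]
width: 0.0097
grip_force: 45.0
```

```bash
python3 - <<'E'
from h import *
np.set_printoptions(precision=4,suppress=True)
rel_case((0,-110,113.3,81.8))
print(r.read_state()['eef_rot'])
a=np.radians(CY);B=np.array([[np.cos(a),np.sin(a)],[-np.sin(a),np.cos(a)]])
for n in('wrist','side'):
    c=cam(n);P=cloud(c)
    if n=='wrist':cv2.imwrite('pics/w2.png',c['pixels'][...,::-1])
    else:cv2.imwrite('pics/s2.png',cv2.resize(c['pixels'][220:390,180:400],None,fx=3,fy=3)[...,::-1])
    Z=P.reshape(-1,3);Z=Z[np.isfinite(Z[:,0])];q=np.c_[(Z[:,:2]-EYE)@B.T,Z[:,2]-.102]*1000
    k=(abs(q[:,0])<20)&(abs(q[:,1])<24)&(q[:,2]>9)&(q[:,2]<18);T=q[k]
    if k.sum()>5: print(n,'lugs',k.sum(),np.percentile(T,[2,50,98],axis=0))
    k=(abs(q[:,0])<12)&(q[:,1]<-30)&(q[:,1]>-82)&(abs(q[:,2])<12);T=q[k]
    for lo in range(-85,-30,10):
        t=T[(T[:,1]>lo)&(T[:,1]<lo+10)]
        if len(t)>3:print(n,lo,len(t),np.percentile(t,[3,50,97],axis=0)[:,[0,2]].tolist(),t[:,1].max())
E
```

```text
at [ 0.4841 -0.0246  0.1027] yaw 81.57 f [-1.  -0.  -2.9] w 0.0097 g 45.0 t 7.83
(np.float64(0.49), np.float64(-0.0257), 0.1133, 81.8) [-0.014 -0.006 -0.004] [ -0.2   5.8 -10.7]
[ 0.7571  0.6532 -0.0025 -0.0073]
wrist lugs 5201 [[-11.8508 -19.1274  10.7783]
 [ -0.4985  -4.3425  13.0379]
 [ 10.7559   5.8845  14.8044]]
wrist -85 353 [[-11.613893725555865, -7.975689827396788], [-6.830410909335736, -6.794414734779306], [-2.0592967939502342, -5.5440713643158706]] -75.00688778297355
wrist -75 533 [[-11.502293005761118, -8.099631023664136], [-6.789631432448851, -6.725863130556078], [-2.0858745214270584, -5.591355463698022]] -65.00344168350735
wrist -65 558 [[-11.396390741502508, -7.992465244659614], [-6.553702744452183, -6.727537638817157], [-1.7264698380340744, -5.583900718941454]] -55.00937342607912
wrist -55 586 [[-11.265974377173421, -7.8634094884930645], [-6.526219395747448, -6.701930288905908], [-1.7831628239294819, -5.467097752483981]] -45.02861344285842
wrist -45 488 [[-10.903529957469782, -10.663501251740266], [-6.695710867939381, -7.25824296497557], [-2.201093789211768, -5.6755368
[... 231 characters left out ...]
 [1.4337709463036594, -1.50304590159373]] -75.28268681359775
side -75 28 [[-8.19913929356613, -9.285556986012605], [-5.041345822835398, -3.602174110456005], [0.9862804544256976, -1.1042643830610528]] -65.13319359141443
side -65 29 [[-8.648298316470463, -9.417308068243067], [-5.313569162784871, -3.669483923803965], [0.9939364561986508, -1.8104393627972653]] -55.110206843293604
side -55 27 [[-8.591982479267703, -11.357836107907191], [-5.304059679223167, -3.4636790223392526], [0.5184027292162079, -1.1559300618293253]] -45.92407422742934
side -45 30 [[-8.534969459155224, -10.240771650024122], [-4.480211395093892, -4.966721057043558], [0.34091753671308617, -2.0996910859691136]] -36.40243548341689
```

View pics/w2.png

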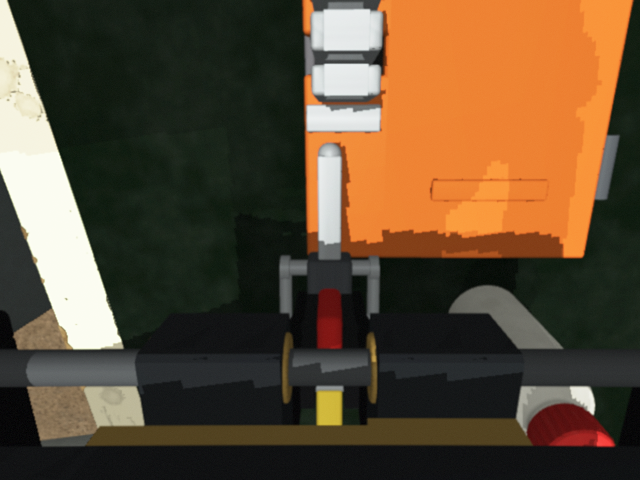

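The wrist view shows the nose at (330,150) with the near lug at (344,118), so the pin needs about +6 mm in case x and +11.7 mm up.

Request:
apply_moves:
  steps:
    - [-0.014,-0.004,-0.008,0,6,-6,-1]
    - [-0.014,-0.004,-0.008,0,6,-11.7,-1]
    - [-0.014,-0.004,-0.008,0,6,-11.7,-1]
    - [-0.014,-0.004,-0.008,0,6,-11.7,-1]

```text
time: 8.27
ee_pos: [0.494, -0.0254, 0.1197]
eef_rot: [0.753, 0.658, 0.003, 0.003]
ft_force: [0.2, 0.2, -2.2]
width: 0.0095
grip_force: 45.0
```

```bash
cat > ck.py <<'E'
from h import *
np.set_printoptions(precision=2,suppress=True)
rel_case((0,-110,113.3,81.8))
print(r.read_state()['eef_rot'])
a=np.radians(CY);B=np.array([[np.cos(a),np.sin(a)],[-np.sin(a),np.cos(a)]])
c=cam('wrist');P=cloud(c)
Z=P.reshape(-1,3);Z=Z[np.isfinite(Z[:,0])];q=np.c_[(Z[:,:2]-EYE)@B.T,Z[:,2]-.102]*1000
k=(abs(q[:,0])<20)&(abs(q[:,1])<24)&(q[:,2]>11)&(q[:,2]<18);T=q[k]
print('lugs',k.sum(),np.percentile(T,[2,50,98],axis=0))
for lo in range(-24,24,3):
    t=T[(T[:,1]>lo)&(T[:,1]<lo+3)]
    if len(t)>20:print(lo,len(t),np.percentile(t[:,0],[3,97]),np.percentile(t[:,0],[3,97]).mean(),np.median(t[:,2]))
k=(abs(q[:,0])<12)&(q[:,1]<-22)&(q[:,1]>-82)&(q[:,2]<11)&(q[:,2]>1);T=q[k]
for lo in range(-85,-20,8):
    t=T[(T[:,1]>lo)&(T[:,1]<lo+8)]
    if len(t)>3:print(lo,len(t),np.percentile(t[:,0],[3,97]),np.percentile(t[:,0],[3,97]).mean(),'z',np.median(t[:,2]),t[:,1].max())
E
python3 ck.py
```

```text
at [ 0.49 -0.03  0.12] yaw 82.24 f [ 0.2  0.2 -2.2] w 0.0095 g 45.0 t 8.27
(np.float64(0.49), np.float64(-0.0257), 0.1133, 81.8) [ 0.01 -0.    0.01] [-0.8 -4.   6.4]
[0.75 0.66 0.   0.  ]
lugs 4841 [[-11.8  -18.85  11.26]
 [ -0.39  -1.84  12.91]
 [ 10.76  13.79  14.65]]
-21 224 [-11.29  10.19] -0.5504037368994865 12.310159219464698
-18 521 [-11.52  10.46] -0.5311377157236601 12.44881798391713
-15 514 [-11.63  10.52] -0.5525982403264589 12.563505937242397
-12 414 [-11.41  10.27] -0.5707650006861602 12.463907329043137
-6 525 [-11.54  10.4 ] -0.5712561614262368 13.384418512074683
-3 569 [-11.73  10.71] -0.5115385111181414 13.519707083927926
0 592 [-11.7   10.79] -0.4581308273587874 13.486842147626993
3 585 [-11.4   10.57] -0.4131627232109727 13.521749284728504
6 54 [-8.29  9.29] 0.49855489295215705 13.108560002270355
9 383 [-10.93  10.17] -0.3787536313155897 12.37082445752892
12 460 [-11.65  10.7 ] -0.4767212522849835 12.39161505450208
-85 236 [-1.92  7.66] 2.8702663605629084 z 10.009861719301195 -77.02486262221385
-77 381 [-1.93  7.54] 2.8056772860943275 z 10.044264565943442 -69.01755615777815
-69 403 [-1.92  7.87] 2.9755976660500236 z 10.024556719181163 -61.02083316539795
-61 422 [-1.93  7.71] 2.893143402146933 z 10.00171242271504 -53.03838826271274
-53 425 [-1.92  7.55] 2.8164963546677537 z 9.981279166412907 -45.005164200477594
-45 457 [-1.92  7.46] 2.77356950206825 z 9.620780507292078 -37.02617464054614
-37 51 [-0.13  5.44] 2.653161414754034 z 6.988536041231799 -35.58919243893748
```

Request:
apply_moves:
  steps:
    - [0,0,0,0,0,0,-1]
    - [0,0,0,0,0,0,-1]
    - [0,0,0,0,0,0,-1]

```text
time: 8.57
ee_pos: [0.493, -0.0254, 0.1181]
eef_rot: [0.753, 0.658, 0.003, 0.002]
ft_force: [-0.0, 0.4, -1.6]
width: 0.0095
grip_force: 45.0
```

```bash
python3 ck.py | grep -v "^[-0-9]*[0-9] .*\] -0"
```

```text
at [ 0.49 -0.03  0.12] yaw 82.26 f [-0.   0.4 -1.6] w 0.0095 g 45.0 t 8.57
(np.float64(0.49), np.float64(-0.0257), 0.1133, 81.8) [ 0.01 -0.    0.01] [-0.7 -2.9  4.8]
[0.75 0.66 0.   0.  ]
lugs 4839 [[-11.83 -18.82  11.25]
 [ -0.37  -2.07  12.93]
 [ 10.83  13.38  14.71]]
-85 253 [-2.98  6.58] 1.8011652176905224 z 8.52973033219613 -77.00283661167607
-77 408 [-2.98  6.48] 1.7529424196154404 z 8.535118506233104 -69.10233161434628
-69 437 [-2.99  6.77] 1.8921567368715946 z 8.447926174462397 -61.02630565077518
-61 454 [-2.99  6.62] 1.8145005890123163 z 8.55594807380887 -53.119179973640904
-53 476 [-2.99  6.48] 1.7463140278876117 z 8.578878535633425 -45.01067545308188
-45 467 [-3.    6.38] 1.6915203370664047 z 7.973768640135312 -37.016037032840984
-37 50 [-1.02  4.34] 1.6590769922808075 z 5.565625826716255 -35.70125071309997
```

Request:
apply_moves:
  steps:
    - [0,0,0,0,0,0,-1]
    - [0,0,0,0,0,0,-1]
    - [0,0,0,0,0,0,-1]
    - [0,0,0,0,0,0,-1]
    - [0,0,0,0,0,0,-1]
    - [0,0,0,0,0,0,-1]
    - [0,0,0,0,0,0,-1]
    - [0,0,0,0,0,0,-1]

```text
time: 9.28
ee_pos: [0.4931, -0.0254, 0.1182]
eef_rot: [0.753, 0.658, 0.003, 0.002]
ft_force: [-0.2, -0.3, -2.3]
width: 0.0099
grip_force: 45.0
```

```bash
python3 ck.py | grep -v "^[-0-9]*[0-9] .*\] -0"
```

```text
at [ 0.49 -0.03  0.12] yaw 82.26 f [-0.2 -0.3 -2.3] w 0.0099 g 45.0 t 9.28
(np.float64(0.49), np.float64(-0.0257), 0.1133, 81.8) [ 0.01 -0.    0.01] [-0.8 -3.   4.9]
[0.75 0.66 0.   0.  ]
lugs 4880 [[-11.87 -18.79  11.27]
 [ -0.53  -2.08  12.89]
 [ 10.82  13.4   14.67]]
6 54 [-7.04  9.28] 1.115846638306527 13.109575982186637
-85 252 [-2.84  6.73] 1.9427937446440326 z 8.57788036850507 -77.0067708105229
-77 412 [-2.86  6.61] 1.8749942990470592 z 8.544145593828269 -69.02477858765214
-69 440 [-2.85  6.9 ] 2.0249630074774165 z 8.611192375273093 -61.035558772067326
-61 456 [-2.86  6.76] 1.9507181629478982 z 8.628101942993197 -53.089686854161066
-53 471 [-2.86  6.61] 1.8746363170342029 z 8.618825996309406 -45.019015695842604
-45 466 [-2.86  6.49] 1.8148102324954227 z 8.12427026867725 -37.0922908463755
-37 51 [-1.09  4.47] 1.691428224841065 z 5.486705988364301 -35.6245300302341
```

Request:
apply_moves:
  steps:
    - [0.003,0,0.003,0,-2.4,4.1,-1]
    - [0.003,0,0.003,0,-2.4,4.1,-1]
    - [0.003,0,0.003,0,-2.4,4.1,-1]
    - [0.003,0,0.003,0,-2.4,4.1,-1]
    - [0.003,0,0.003,0,-2.4,4.1,-1]
    - [0.003,0,0.003,6,-2.4,4.1,-1]
    - [0.003,0,0.003,12,-2.4,4.1,-1]
    - [0.003,0,0.003,18,-2.4,4.1,-1]
    - [0.003,0,0.003,24,-2.4,4.1,-1]
    - [0.003,0,0.003,30,-2.4,4.1,-1]
    - [0.003,0,0.003,30,-2.4,4.1,-1]
    - [0.003,0,0.003,30,-2.4,4.1,-1]

```text
time: 10.33
ee_pos: [0.4948, 0.0052, 0.1141]
eef_rot: [0.754, 0.657, 0.002, 0.001]
ft_force: [-0.2, -0.1, -3.1]
width: 0.0099
grip_force: 45.0
```

```bash
python3 ck.py | grep -v "^[-0-9]*[0-9] .*\] -0"; python3 -c "
from bench import r;s=r.read_state();print(s['ee_pos'],s['ft_force'],s['torque'])"
```

```text
at [0.49 0.01 0.11] yaw 82.15 f [-0.2 -0.1 -3.1] w 0.0099 g 45.0 t 10.33
(np.float64(0.49), np.float64(-0.0257), 0.1133, 81.8) [ 0.   -0.    0.01] [-31.3  -0.5   0.8]
[0.75 0.66 0.   0.  ]
lugs 5421 [[-11.85 -18.84  11.31]
 [ -0.52   1.28  12.83]
 [ 10.82  19.85  14.53]]
-61 835 [-10.37  10.96] 0.29632790500540374 z 5.87319218613809 -53.0169169272073
[0.49476352 0.00474172 0.11409403] [-0.18485891 -0.98480266 -1.96725236] [-0.07792264 -0.03622813  0.0256647 ]
```

No contact force and the nose is through the first lug. Pushing home.

Request:
apply_moves:
  steps:
    - [0,0,0,6,0,0,-1]
    - [0,0,0,12,0,0,-1]
    - [0,0,0,18,0,0,-1]
    - [0,0,0,24,0,0,-1]
    - [0,0,0,29,0,0,-1]
    - [0,0,0,32,0,0,-1]
    - [0,0,0,34.5,0,0,-1]
    - [0,0,0,36,0,0,-1]
    - [0,0,0,37,0,0,-1]
    - [0,0,0,37,0,0,-1]
    - [0,0,0,37,0,0,-1]

```text
time: 11.3
ee_pos: [0.4998, 0.0408, 0.1142]
eef_rot: [0.754, 0.656, 0.001, 0.001]
ft_force: [-0.4, -2.5, -1.7]
width: 0.0093
grip_force: 45.0
```

```bash
python3 - <<'E'
from h import *
np.set_printoptions(precision=2,suppress=True)
rel_case((0,-43,113.3,81.8));print(r.read_state()['ft_force'])
a=np.radians(CY);B=np.array([[np.cos(a),np.sin(a)],[-np.sin(a),np.cos(a)]])
for n in('wrist','side','top'):
    c=cam(n);P=cloud(c)
    if n=='side':cv2.imwrite('pics/s3.png',cv2.resize(c['pixels'][220:380,200:400],None,fx=3.5,fy=3.5)[...,::-1])
    Z=P.reshape(-1,3);Z=Z[np.isfinite(Z[:,0])];q=np.c_[(Z[:,:2]-EYE)@B.T,Z[:,2]-.102]*1000
    k=(abs(q[:,0])<15)&(q[:,1]>22)&(q[:,1]<50)&(abs(q[:,2])<9);T=q[k]
    if len(T):print(n,'nose',len(T),np.percentile(T,[2,50,98],axis=0).tolist())
    Y=blob(c,P,22,35,(0,0,640,480));Y=(np.c_[(Y[:,:2]-EYE)@B.T,Y[:,2]-.102]*1000);Y=Y[(abs(Y[:,0])<30)&(abs(Y[:,1])<150)&(Y[:,2]>-30)]
    if len(Y):print(n,'yel',len(Y),np.percentile(Y,[5,50,95],axis=0).tolist())
E
```

```text
at [0.5  0.04 0.11] yaw 82.06 f [-0.4 -2.5 -1.7] w 0.0093 g 45.0 t 11.3
(np.float64(0.4996), np.float64(0.0406), 0.1133, 81.8) [ 0. -0.  0.] [-0.2 -0.2  0.9]
[-0.39 -2.54 -1.7 ]
wrist nose 483 [[-5.482588945664375, 22.145734961220988, 0.3261623738992487], [-0.6081521658075416, 25.94838848945734, 3.8091129355937863], [3.9323893980095113, 30.322512527011735, 5.46931060319048]]
wrist yel 923 [[-5.583223912704566, -96.06745516550114, 12.284498107231705], [-0.40422875490492105, -88.07867711058788, 14.258094739921804], [5.194590357146237, -18.39625979153839, 107.55695041013018]]
side nose 38 [[-3.7042916656824336, 22.325357188337843, -1.3434791252034866], [0.3787842307407511, 26.105846722578228, 3.460421776956532], [5.39199144508371, 29.92474433552079, 7.470339670248223]]
top yel 93 [[-5.3169009671171175, -105.28538181144606, 10.634698199899093], [-0.4152633319187381, -94.76706127767007, 13.771457728281241], [4.462900985914819, -83.80389422284301, 16.970681499672096]]
```

View pics/s3.png

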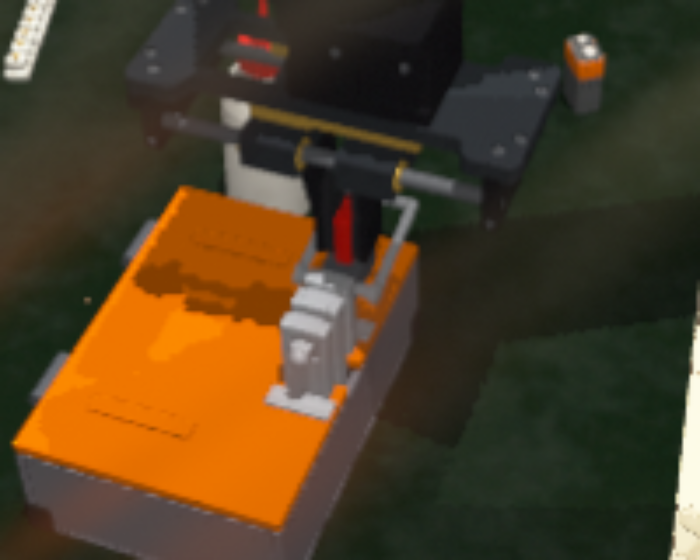

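The side view shows the shank through all three plates, with the nose showing at (300,345) and the head against the near lug. Nudging home, releasing and rising.

Request:
apply_moves:
  steps:
    - [0,0,0,1.5,0,0,-1]
    - [0,0,0,2,0,0,-1]
    - [0,0,0,2,0,0,-1]
    - [0,0,0,2,0,0,-1]
    - [0,0,0,1,0,0,-0.6]
    - [0,0,0,1,0,0,-0.3]
    - [0,0,0,1,0,0,-0.3]
    - [0,0,0,1,0,0,-0.3]
    - [0,0,0,1,0,-10,-0.3]
    - [0,0,0,1,0,-35,-0.3]
    - [0,0,0,1,0,-60,-0.3]
    - [0,0,0,-20,0,-80,-0.3]
    - [0,0,0,-55,0,-80,-0.3]
    - [0,0,0,-55,0,-80,-0.3]
    - [0,0,0,-55,0,-80,-0.3]
    - [0,0,0,-55,0,-80,-0.3]
  force: 20

```text
time: 12.78
ee_pos: [0.4921, -0.0128, 0.1945]
eef_rot: [0.754, 0.657, 0.002, 0.001]
ft_force: [-0.8, -0.9, -1.2]
width: 0.0303
grip_force: 0.0
```

```bash
cat > ck2.py <<'E'
from h import *
np.set_printoptions(precision=1,suppress=True)
rel_case((0,0,113.3,81.8))
a=np.radians(CY);B=np.array([[np.cos(a),np.sin(a)],[-np.sin(a),np.cos(a)]])
s=r.read_state();print('tcp case',(B@(s['ee_pos'][:2]-EYE))*1000,s['ee_pos'][2]*1000-102)
for n in('wrist','side','top'):
    c=cam(n);P=cloud(c)
    Z=P.reshape(-1,3);Z=Z[np.isfinite(Z[:,0])];q=np.c_[(Z[:,:2]-EYE)@B.T,Z[:,2]-.102]*1000
    k=(abs(q[:,0])<15)&(q[:,1]>22)&(q[:,1]<50)&(abs(q[:,2])<9);T=q[k]
    if len(T):print(n,'nose',len(T),*np.percentile(T,[2,50,98],axis=0))
    for nm,h in(('yel',(22,35)),('red',(0,4))):
        Y=blob(c,P,*h,(0,0,640,480));Y=(np.c_[(Y[:,:2]-EYE)@B.T,Y[:,2]-.102]*1000);Y=Y[(abs(Y[:,0])<20)&(abs(Y[:,1])<150)&(Y[:,2]>-40)&(Y[:,2]<95)]
        if len(Y):print(n,nm,len(Y),*np.percentile(Y,[5,50,95],axis=0))
E
python3 ck2.py
```

```text
at [ 0.5 -0.   0.2] yaw 82.09 f [-0.8 -0.9 -1.2] w 0.0303 g 0.0 t 12.78
(np.float64(0.5057), np.float64(0.0832), 0.1133, 81.8) [ 0. -0.  0.] [96.7 -0.  81.4]
tcp case [  0.2 -96.9] 92.49435499543105
wrist nose 199 [-5.5 22.3  2.2] [-0.5 25.1  5.6] [ 3.9 28.7  7.5]
wrist yel 636 [  -5.6 -104.8   -0.3] [ -0.4 -94.4   1. ] [  5.  -84.2   2.1]
wrist red 755 [ -4.7 -54.3  15.8] [ -0.7 -43.5  32.2] [  3.6 -34.4  33.8]
side nose 29 [-3.5 22.6  0.1] [ 0.5 25.7  5.9] [ 6.3 29.   7.9]
side yel 62 [  -4.  -105.    -0.5] [  1.2 -94.5   1.9] [  6.8 -85.1   3.3]
side red 129 [ -3.7 -54.1   6.4] [ -1.1 -38.5  24.3] [  4.2 -34.1  34.8]
```

Request:
apply_moves:
  steps:
    - [0,0,0,-1.6,0,35,-0.3]
    - [0,0,0,-1.6,0,70,-0.3]
    - [0,0,0,-1.6,0,90,-0.3]
    - [0,0,0,-1.6,0,101,-0.3]
    - [0,0,0,-1.6,0,101,-0.3]
    - [0,0,0,-1.6,0,101,-0.3]
    - [0,0,0,-1.6,0,101,-0.3]
    - [0,0,0,-1.6,0,101,-1]
    - [0,0,0,-1.6,0,101,-1]
    - [0,0,0,-1.6,0,101,-1]
    - [0,0,0,-1.6,0,101,-1]
    - [0,0,0,-1.6,0,101,-1]
  force: 5

```text
time: 13.93
ee_pos: [0.4923, -0.0148, 0.0934]
eef_rot: [0.754, 0.657, 0.002, 0.001]
ft_force: [-0.4, -0.1, 0.5]
width: 0.0118
grip_force: 5.0
```

```bash
python3 ck2.py
```

```text
at [ 0.5 -0.   0.1] yaw 82.08 f [-0.4 -0.1  0.5] w 0.0118 g 5.0 t 13.93
(np.float64(0.5057), np.float64(0.0832), 0.1133, 81.8) [ 0. -0.  0.] [ 98.9  -0.1 -19.8]
tcp case [  0.7 -98.9] -8.628124803609879
wrist yel 1511 [  -5.6 -104.6   -0.4] [ -0.2 -93.8   0.7] [  5.4 -83.7   1.8]
wrist red 2457 [ -4.6 -54.3  14. ] [ -0.4 -42.6  32.2] [  3.8 -34.1  33.7]
side nose 27 [-3.4 22.6  1.1] [-0.2 25.8  5.9] [ 5.5 29.   7.9]
side yel 56 [  -5.  -104.6   -1.2] [  2.6 -90.8   1.3] [  7.3 -83.8   9.9]
side red 135 [ -3.2 -53.7   5.7] [ -0.9 -39.1  24.4] [  4.9 -33.9  34.9]
```

Tab gripped at 11.8 mm. Swinging it along the arc.

Request:
apply_moves:
  steps:
    - [0,0,0,1.1,0,-12.9,-1]
    - [0,0,0,4.5,0,-25.3,-1]
    - [0,0,0,9.9,0,-37,-1]
    - [0,0,0,17.3,0,-47.6,-1]
    - [0,0,0,26.4,0,-56.7,-1]
    - [0,0,0,37,0,-64.1,-1]
    - [0,0,0,48.7,0,-69.5,-1]
    - [0,0,0,61.2,0,-72.9,-1]
    - [0,0,0,74,0,-74,-1]
    - [0,0,0,74,0,-74,-1]
    - [0,0,0,74,0,-74,-1]

```text
time: 15.0
ee_pos: [0.502, 0.0596, 0.1672]
eef_rot: [0.754, 0.657, 0.002, 0.0]
ft_force: [0.6, -0.1, -0.6]
width: 0.0122
grip_force: 5.0
```

```bash
python3 ck2.py
```

```text
at [0.5 0.1 0.2] yaw 82.21 f [ 0.6 -0.1 -0.6] w 0.0122 g 5.0 t 15.0
(np.float64(0.5057), np.float64(0.0832), 0.1133, 81.8) [ 0. -0.  0.] [23.8  0.3 53.9]
tcp case [ -0.3 -23.9] 65.17086840534068
wrist nose 245 [-5.2 22.1  1.2] [-0.8 25.3  5.2] [ 3.7 29.3  7.1]
wrist yel 881 [ -6.5 -23.   58.6] [ -1.2 -19.6  74.3] [  4.2 -18.7  79.1]
wrist red 325 [ -5.  -54.5   6.2] [ -0.9 -34.5  17.4] [  3.1 -33.   33.4]
side nose 31 [-3.3 22.1 -1. ] [ 0.1 25.3  5. ] [ 4.8 29.8  7.9]
side yel 71 [ -5.4 -24.9  59. ] [  1.7 -20.9  71. ] [  5.8 -15.2  80.1]
side red 100 [ -3.7 -53.8   5.2] [ -1.6 -36.8  19.6] [  3.7 -33.6  34.1]
top red 99 [ -6.  -56.4   9.3] [ -3.2 -48.6  30.2] [  2.1 -40.1  34.3]
```

Ring is upright and the pin has stayed in place. Continuing over to 160°.

Request:
apply_moves:
  steps:
    - [0,0,0,12.8,0,1.1,-1]
    - [0,0,0,25.3,0,4.5,-1]
    - [0,0,0,37,0,9.9,-1]
    - [0,0,0,47.6,0,17.3,-1]
    - [0,0,0,56.7,0,26.4,-1]
    - [0,0,0,64.1,0,37,-1]
    - [0,0,0,69.5,0,48.7,-1]
    - [0,0,0,69.5,0,48.7,-1]
    - [0,0,0,69.5,0,48.7,-1]

```text
time: 15.9
ee_pos: [0.5116, 0.1268, 0.1182]
eef_rot: [0.754, 0.657, 0.001, 0.0]
ft_force: [-0.9, -1.8, -0.1]
width: 0.012
grip_force: 5.0
```

```bash
python3 ck2.py
```

```text
at [0.5 0.1 0.1] yaw 82.08 f [-0.9 -1.8 -0.1] w 0.012 g 5.0 t 15.9
(np.float64(0.5057), np.float64(0.0832), 0.1133, 81.8) [ 0. -0.  0.] [-44.    0.2   4.8]
tcp case [-0.4 43.9] 16.159175182601132
wrist yel 1267 [-6.7 31.  18.9] [-1.3 43.1 22.4] [ 4.2 51.8 25.5]
side yel 44 [-5.9 36.2 21.2] [ 2.6 49.7 25.4] [ 6.1 53.5 41.5]
top nose 14 [-5.5 22.5  0.2] [-1.6 24.3  4.3] [ 3.3 25.9  6.8]
top red 112 [ -5.9 -56.3   8.8] [ -3.2 -47.9  30.3] [  2.2 -38.1  34.2]
```

Request:
apply_moves:
  steps:
    - [0,0,0,0,0,0,-0.5]
    - [0,0,0,0,0,0,-0.3]
    - [0,0,0,0,0,0,-0.3]
    - [0,0,0,0,0,-25,-0.3]
    - [0,0,0,2,0,-45,-0.3]
    - [0,0,0,4,0.5,-45,-1]
    - [0,0,0,4,0.5,-45,-1]
    - [0,0,0,4,0.5,-45,-1]
    - [0,0,0,4,0.5,-45,-1]
    - [0,0,0,4,0.5,-45,-1]
  force: 20

```text
time: 16.88
ee_pos: [0.5123, 0.131, 0.1629]
eef_rot: [0.754, 0.657, 0.001, 0.0]
ft_force: [0.2, -0.8, 0.0]
width: 0.0056
grip_force: 0.0
```

```bash
python3 ck2.py
```

```text
at [0.5 0.1 0.2] yaw 82.09 f [ 0.2 -0.8  0. ] w 0.0056 g 0.0 t 16.88
(np.float64(0.5057), np.float64(0.0832), 0.1133, 81.8) [ 0. -0.  0.] [-48.3  -0.1  49.5]
tcp case [-0.3 48.2] 60.86892261871472
wrist yel 657 [-5.3 30.9 19.6] [-1.  45.5 24.1] [ 3.6 55.  62.9]
wrist red 482 [ -4.9 -35.8   6. ] [ -0.7 -34.3  18.3] [  3.4 -33.   28.9]
side nose 15 [-3.5 22.5 -1.1] [-1.9 24.6  3.2] [ 0.7 28.7  6. ]
side yel 75 [-4.6 30.8 19.5] [ 0.1 42.9 23.5] [ 5.  51.4 26.7]
side red 73 [ -3.8 -53.5   4.5] [ -2.2 -38.4  26.8] [  3.9 -34.7  35. ]
top nose 16 [-5.2 22.1 -1.4] [-1.4 24.3  4.6] [ 3.8 26.1  6.5]
top yel 75 [-5.4 28.7 17.6] [-0.8 36.3 21. ] [ 3.7 44.4 24.4]
top red 110 [ -6.  -56.4   8.3] [ -3.4 -47.9  31. ] [  1.6 -38.1  33.9]
```

Request:
apply_moves:
  steps:
    - [0,0,0,0,0,25,-1]
    - [0,0,0,0,0,40,-1]
    - [0,0,0,0,0,48,-1]
    - [0,0,0,0,0,54,-1]
    - [0,0,0,0,0,58,-1]
    - [0,0,0,0,0,62,-1]
    - [0,0,0,0,0,66,-1]
    - [0,0,0,0,0,69,-1]
    - [0,0,0,0,0,72,-1]
    - [0,0,0,0,0,74,-1]
    - [0,0,0,0,0,76,-1]
    - [0,0,0,0,0,76,-1]
    - [0,0,0,0,0,76,-1]

```text
time: 18.12
ee_pos: [0.5134, 0.1312, 0.0882]
eef_rot: [0.754, 0.657, 0.002, 0.001]
ft_force: [-1.7, -1.0, 6.1]
width: 0.0005
grip_force: 2.7
```

```bash
python3 ck2.py
```

```text
at [0.5 0.1 0.1] yaw 82.08 f [-1.7 -1.   6.1] w 0.0005 g 2.7 t 18.12
(np.float64(0.5057), np.float64(0.0832), 0.1133, 81.8) [ 0. -0.  0.] [-48.6  -0.9 -25.2]
tcp case [ 0.7 48.6] -13.822284448518218
wrist nose 14 [-0.  22.1  1.9] [ 0.2 23.6  2.8] [ 0.4 25.3  3.8]
wrist yel 105 [ -0.6  35.3 -18.4] [ -0.   45.4 -15. ] [ 0.4 58.8 20. ]
side nose 15 [-7.3 39.6 -8.2] [-6.9 45.5 -2.8] [-6.1 49.5  3.7]
top nose 17 [-5.3 22.4 -5.8] [-1.  24.6  1.1] [ 6.6 28.   4. ]
top red 122 [ -8.1 -53.6  11.5] [ -5.1 -45.1  34.5] [  0.6 -34.3  38.3]
```

Request:
apply_moves:
  steps:
    - [0,0,0,0,0,1.5,-1]
    - [0,0,0,0,0,3,-1]
    - [0,0,0,0,0,3,-1]
    - [0,0,0,0,0,3,-1]
    - [0,0,0,0,0,-20,-1]
    - [0,0,0,0,0,-60,-1]
    - [0,0,0,0,0,-100,-1]
    - [0,0,0,-40,0,-120,-1]
    - [0,0,0,-80,0,-120,-1]
    - [0,0,0,-110,0,-120,-1]
    - [0,0,0,-110,0,-120,-1]
    - [0,0,0,-110,0,-120,-1]

```text
time: 19.27
ee_pos: [0.4973, 0.02, 0.2075]
eef_rot: [0.756, 0.655, 0.002, 0.001]
ft_force: [0.1, 0.2, 0.5]
width: 0.0007
grip_force: 0.0
```

```bash
python3 ck2.py; python3 - <<'E'
from h import *
c=load('side');w=load('wrist')
a=cv2.resize(c['pixels'][250:370,230:350],(480,480),interpolation=2);b=w['pixels'][:, 200:460];b=cv2.resize(b,(260,480))
cv2.imwrite('pics/s4.png',np.hstack([a,b])[...,::-1])
E
```

```text
at [0.5 0.  0.2] yaw 81.85 f [0.1 0.2 0.5] w 0.0007 g 0.0 t 19.27
(np.float64(0.5057), np.float64(0.0832), 0.1133, 81.8) [ 0. -0.  0.] [63.6 -1.  94.3]
tcp case [  0.7 -63.7] 105.50698266136004
wrist nose 1156 [-13.3  22.7  -8.5] [-0.6 32.9 -6.3] [13.3 49.4  6.6]
wrist yel 710 [-6.3 33.6 -8.8] [-1.2 44.  -7.1] [ 4.3 53.9 -5.3]
wrist red 677 [ -6.  -54.1  10.5] [ -1.8 -41.5  32.2] [  2.4 -34.3  33.8]
side nose 148 [-13.5  22.4  -8.3] [ 0.1 31.6 -5.4] [13.8 48.9  8. ]
side yel 94 [ -4.5  32.3 -11.6] [ 0.6 45.1 -6.8] [ 5.5 54.1 -4.6]
side red 134 [ -4.8 -52.8   7.2] [ -2.6 -39.6  24.3] [  2.6 -34.1  34.4]
```

View pics/s4.png

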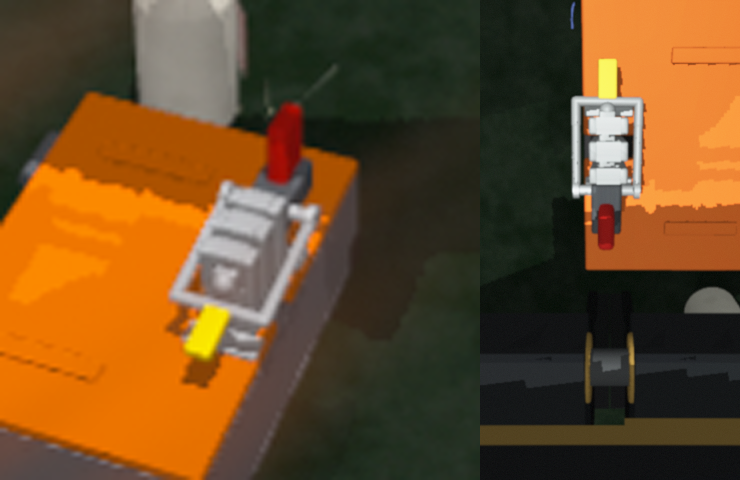

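The picture shows the wire ring round all three plates, its bar below the nose at (225,300) and the yellow tab at (208,335). The tab sits about 10 mm below the eye, so the ring is near 3.33 rad and has snapped over. The arm is clear, so I'm handing in.

```bash
python3 -c "
from bench import r
print(r.close_job())"
```

```text
the job is handed in; nothing more can be done
None
```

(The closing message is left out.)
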